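Lock the vial rack onto the shaker with its toggle clamp

TASK

Push the vial rack along its rails on the shaker until it is fully home against the end stop, then push the red clamp lever over and down past its dead point until it snaps into lock and holds the rack down. Only push, with the fingers: do not pick up or tip the rack or take vials out of it, and leave the spare vial, the bottle and the tray on the bench where they are.

Things in the scene. Friction and masses are not known exactly. Their poses are not given: they have to be found in the camera images.
- shaker: Orbital shaker, fixed: white housing 260 x 260 mm with a blue band and a front (-x) control panel; on top an aluminium deck, 230 (x) x 250 (y) mm, its face 85 mm above the bench. Origin: centre of the underside, on the bench; x from the panel towards the end stop, y left, z up. Two dark rails 7 mm high run along x on the deck, 1.5 mm clear of each side of the rack.
- rack: Loose taupe vial rack, 110 (x) x 90 (y) x 34 mm high, about 0.45 kg, six pockets, five vials; a bare steel-faced strip 26 mm wide along its -y edge takes the clamp foot. Origin: centre of the underside, on the deck; axes as the shaker's. It starts 20 to 50 mm short of home and slides along the shaker's +x with 2 to 7 N of friction; its flat front (-x) face, whole and free, is the one to push.
- home (a point): Point on the deck where the rack's origin lies when it is fully home, touching the end stop: x = 40, y = 65, z = 85 mm in the shaker frame. The rack's front face is then 55 mm before this point.
- end_stop (a point): Top edge of the dark end stop, middle of the face the rack runs against: x = 95, y = 65, z = 105 mm in the shaker frame. The stop is 98 mm wide, 10 mm thick, 20 mm high.
- clamp_handle (a joint): Joint between lever and link of the toggle clamp, rad. 0: open, lever upright, steel arm raised. Grows as the lever is pushed over. From about 1.3 the foot meets the rack and the lever resists with up to about 7 N at the grip; 2.03 is the dead point; past it the lever snaps by itself to its stop at 2.19: locked, lever level. Let go earlier, it springs back.
- clamp_pivot (a point): Pivot of the clamp's steel arm, x = 40, y = -32, z = 129 mm in the shaker frame, 44 mm above the deck. Clamp, arm and lever lie in the plane x = 40 mm. Below it an aluminium block 50 x 92 x 24 mm on the deck. The arm, about 75 mm long, stands up at about 55 degrees and leans towards the rack when open (top 120 mm above the deck), and lies level along +y when locked.
- grip_root (a point): Inner end, on the centreline, of the lever's red grip: a bar 97 mm long, 20 mm wide (shaker x), 14 mm thick, running to grip_end. Open, it stands up, its root about 133 mm above the deck at y = -64 mm. Pushed over, it sweeps to -y of the shaker and down by about 88 degrees and ends level, centreline 67 mm above the deck. Push the side that faces the rack when open and faces up when locked.
- grip_end (a point): Free outer end of the red grip, on its centreline; 97 mm from grip_root, about 230 mm above the deck when open; points to -y of the shaker when locked.
- clamp_foot: Black rubber foot, 15 mm across, on the spindle at the end of the clamp's steel arm, 65 mm from clamp_pivot. The arm swings it down onto the rack's steel strip as the lever is pushed; locked, it presses there with some 50 N. Origin: centre of its pressing face.
- vial0: capped glass sample vial, 22 mm across, 54 mm tall, 30 g, standing loose in a round pocket of the rack (its top is 62 mm above the rack's underside). Origin: centre of its underside; z up. It rides along with the rack.
- vial1: capped glass sample vial, 22 mm across, 54 mm tall, 30 g, standing loose in a round pocket of the rack (its top is 62 mm above the rack's underside). Origin: centre of its underside; z up. It rides along with the rack.
- vial2: capped glass sample vial, 22 mm across, 54 mm tall, 30 g, standing loose in a round pocket of the rack (its top is 62 mm above the rack's underside). Origin: centre of its underside; z up. It rides along with the rack.
- vial3: capped glass sample vial, 22 mm across, 54 mm tall, 30 g, standing loose in a round pocket of the rack (its top is 62 mm above the rack's underside). Origin: centre of its underside; z up. It rides along with the rack.
- vial4: capped glass sample vial, 22 mm across, 54 mm tall, 30 g, standing loose in a round pocket of the rack (its top is 62 mm above the rack's underside). Origin: centre of its underside; z up. It rides along with the rack.
- spare_vial: Capped glass vial like those in the rack, 22 mm across, 54 mm tall, standing on the bench to the right (-y) of the shaker, nearer the robot than the tray. Origin: centre of its underside. Leave it.
- buffer_bottle: White bottle with a blue cap, 60 mm across, 115 mm tall, standing on the bench to the left (+y) of the shaker. Origin: centre of its underside. Leave it.
- cap_tray: Open violet tray, 90 x 70 x 28 mm, on the bench to the right (-y) of the shaker, below where the lever comes down. Origin: centre of its underside. Leave it.

How it is judged:
By the outcome, as a careful person would: the job done as asked, in the order asked, and still so for the second after the job is handed in, with the robot touching nothing.
It also fails if it takes over 51 s, if anything falls off the work surface, if the arm or the gripper's body presses on something with over 40 N, if the wrist force passes 120 N, or if a joint passes its speed limit or range.

ROBOT

A 6-joint arm with a two-finger parallel gripper is mounted at the origin on the work surface. World frame = base frame: x ahead of the robot, y to its left, z up, the work surface at z = 0. Lengths are in m, angles in degrees, forces in N, time in s.
With the tool pointing down it reaches from about 0.4 to 0.825 m from the base axis. Payload 7 kg.
Tool frame: the origin (TCP) lies between the finger pads; the fingertips stand 19 mm ahead of it and the grasp point (between the pads) is the TCP (r.finger_overhang is the distance from the TCP to the fingertips, in m); z points along the fingers, y is the direction in which the jaws open and shut (so a half turn about z gives the same grasp; the last joint's range is limited). The gripper opens to 88 mm and grips with 3 to 60 N. Pads are 19 mm wide; open, the fingers measure 130 mm over their backs; the gripper's body (78 mm by 193 mm) begins 47 mm behind the grasp point.
Start: joints at [85.778, 20.546, 0.682, 0, -70.136, -16.507], TCP at [0.239, 0.631, 0.207] pointing down, gripper open.
Joint ranges: [-176.03, 176.03], [-82.01, 121.73], [-58.28, 71.71], [-173.87, 95.51], [-174.79, -0.11], [-173.66, 173.66]. Speed limits (degrees/s): [136.94, 136.94, 172.46, 180, 180, 180].

INTERFACE

Orientations are given as [roll, pitch, yaw] about the fixed x, y, z axes, in that order (R = Rz(yaw) Ry(pitch) Rx(roll)).
In Python, from plant import r, optics gives the robot as it stands. The module is installed in compiled form; this text tells all that it offers.
- The arm moves only by the tool step_arm, never from a script. Its argument "increments" is a list of rows, each an object of numbers: "tx", "ty", "tz": the shift along the world's x, y, z in mm; "ax", "ay", "az": the turn, a rotation vector about the world's x, y, z in degrees; "claw": the gripper command: -1 is shut, 1 is fully open, values between are in proportion. In form: [{"tx": .., "ty": .., "tz": .., "ax": .., "ay": .., "az": .., "claw": ..}, ...]. A call has 1 to 12 rows; each row shifts and turns the commanded pose from where the row before left it; what a row does not reach is not made up. A row lasts 1/10 s, in which the tool goes at most 50 mm and 8.59 degrees, less where a joint would pass 70% of its speed; a pose out of reach is approached as far as the arm can. A call with a gripper value outside its range is refused whole. The fingers move at their own pace and stop on an object; "newtons" is the grip in N (left out, the last holds). Time passes only in rows, so rows that do not move let the fingers close. It gives the time, the measured TCP pose, the force and the opening at its end, in the units of the state.
- r.get_state(): the state, without advancing time (a new reading comes with each control period).
- optics.capture(name): name is "scene" or "side" or "wrist"; returns a dict with "image" (420x560x3 uint8, blue, green, red), "depth" (420x560 float32, m along the optical axis (not along the pixel's ray), 0 where there is no reading), "fx", "fy", "cx", "cy" (pixels), "distortion" ([k1, k2, p1, p2, k3] as OpenCV has them; the pictures are not rectified), "R" (3x3) and "t" (3): a world point X has camera coordinates R X + t. Camera axes: x right, y down, z forward; pixel columns grow to the right and rows downward; lengths in m; the calibration is good to about 2 mm. A picture is of the moment at which its call begins.
- r.close_job(): hands the job in, once; it reports no verdict.
The state is a dict: "time_s": time; "joints": joint angles; "qd": joint speeds; "joint_torque": joint torques, N m; "tcp_pos": TCP position; "eef_rot": TCP orientation; "contact_force": force on the tool from outside, world axes, zero at the start; "moment": the same for the moment, N m; "gripper_width": finger opening in m.
Only numpy, scipy, OpenCV 4.12 (cv2) and the standard library are available. Lean on these libraries where they do the work, as an engineer would, in place of code of your own. Each camera call takes 0.05 s, during which the arm holds its last target. There are 200 camera calls.

## Working session

There is one attempt and no reset: what is moved stays moved. The work goes in short steps, Python scripts to look and compute and a tool call to move; the robot and the scene stay as the last step left them, time stands still between calls to the robot, and variables do not carry over. Pictures are saved under pics/ and viewed, about 8 in all and at most 12, crops included, and the job is handed in when it is done.

Besides the shell and the picture viewer there is one more tool, called as a command line: name --argument value ..., lists and objects as JSON in quotes. step_arm: Moves the arm, as the interface text tells. Its arguments: {"type":"object","properties":{"increments":{"type":"array","items":{"type":"object","properties":{"tx":{"type":"number"},"ty":{"type":"number"},"tz":{"type":"number"},"ax":{"type":"number"},"ay":{"type":"number"},"az":{"type":"number"},"claw":{"type":"number"}}}},"newtons":{"type":"number"}},"required":["increments"]}

```bash
mkdir -p pics
cat > h.py <<'E'
import numpy as np,cv2
from plant import r,optics
def cap(n,f=None):
    c=optics.capture(n)
    if f: cv2.imwrite('pics/'+f,c['image'])
    return c
def K(c): return np.array([[c['fx'],0,c['cx']],[0,c['fy'],c['cy']],[0,0,1.]])
def cloud(c):
    h,w=c['depth'].shape
    uv=np.stack(np.meshgrid(np.arange(w),np.arange(h)),-1).reshape(-1,1,2).astype(float)
    p=cv2.undistortPoints(uv,K(c),np.array(c['distortion'])).reshape(h,w,2)
    X=np.dstack([p,np.ones((h,w))])*c['depth'][...,None]
    return (X-np.array(c['t']))@np.array(c['R'])
def proj(c,P):
    return cv2.projectPoints(np.array(P,float).reshape(-1,3),cv2.Rodrigues(np.array(c['R']))[0],np.array(c['t'],float),K(c),np.array(c['distortion']))[0].reshape(-1,2)
E
python3 - <<'E'
from h import *
print(r.get_state())
ims=[]
for n in ['scene','side']:
    c=cap(n); np.savez(n+'.npz',**c); ims.append(c['image']); print(n,-np.array(c['R']).T@c['t'])
a=np.vstack(ims); cv2.imwrite('pics/a.png',cv2.resize(np.hstack(ims),(800,300)))
cv2.imwrite('pics/scene.png',ims[0]);cv2.imwrite('pics/side.png',ims[1])
E
```

```text
{'time_s': 0.0, 'joints': array([ 8.57757953e+01,  2.05912190e+01,  6.33940458e-01, -2.16522601e-02,
       -7.01349515e+01, -1.65059813e+01]), 'qd': array([ 0.04456047, -0.08971241, -0.01232372, -0.01878384, -0.00162027,
        0.12664906]), 'joint_torque': array([-1.84541437e-03, -5.82711983e+01,  2.93053079e+01,  6.99680284e+00,
        6.86382395e-03, -1.73519720e-04]), 'tcp_pos': array([0.23877197, 0.63080252, 0.20622159]), 'eef_rot': array([ 1.79905787e+02, -6.69106049e-03, -2.07375545e+01]), 'contact_force': array([ 0.42576613,  0.04192771, -0.08078885]), 'moment': array([ 0.01995828, -0.01219655, -0.00527259]), 'gripper_width': 0.0876917876449251}
scene [ 0.97697848 -0.60339917  0.7685772 ]
side [ 0.3373257  -0.6344783   0.62606814]
```

View pics/scene.png

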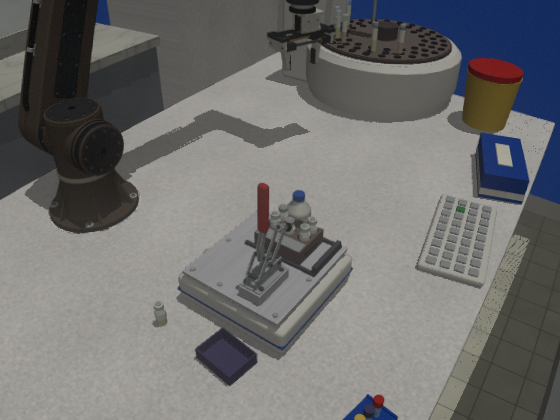

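View pics/side.png

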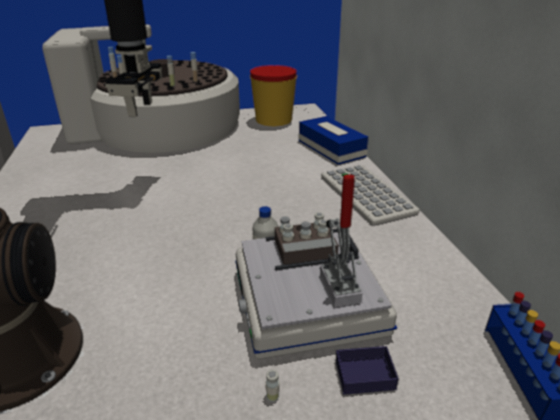

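Scene view: deck corners are near (180,285), (280,335), (350,262) and (250,215), with the red grip at (263,207) and the rack at about (295,240). Side view: the grip is at (347,200), the rack at (310,245) and the tray at (367,370).

```bash
cat > m.py <<'E'
from h import *
from scipy.optimize import minimize
def L(n):
    d=np.load(n+'.npz'); return {k:d[k] for k in d.files}
P={};Q=[]
for n in ['scene','side']:
    c=L(n); X=cloud(c); hsv=cv2.cvtColor(c['image'],cv2.COLOR_BGR2HSV)
    ok=(c['depth']>0); z=X[...,2]
    b=X[ok&(abs(z)<.02)]; print(n,'bench z',np.median(b[:,2]))
    red=ok&((hsv[...,0]<8)|(hsv[...,0]>172))&(hsv[...,1]>140)&(z>.1)&(np.linalg.norm(X[...,:2]-[.55,-.05],axis=-1)<.35)
    p=X[red]; print('grip',len(p),p.min(0),p.max(0),np.median(p,0))
    for lo in np.arange(.2,.34,.03):
        q=p[(p[:,2]>lo)&(p[:,2]<lo+.03)]
        if len(q): print('  ',lo,np.median(q,0),len(q))
    m=ok&(abs(z-.085)<.006)&(np.linalg.norm(X[...,:2]-np.median(p[:,:2],0),axis=-1)<.3)
    m=cv2.morphologyEx(m.astype(np.uint8),cv2.MORPH_OPEN,np.ones((3,3)))
    k,lab,st,_=cv2.connectedComponentsWithStats(m); i=1+st[1:,4].argmax()
    d=X[lab==i]; print('deck',len(d),np.median(d[:,2]),cv2.minAreaRect((d[:,:2]*1000).astype(np.float32)))
    for lo in (.112,.14):
        t=ok&(abs(z-lo-.005)<.006)&(np.linalg.norm(X[...,:2]-np.median(p[:,:2],0),axis=-1)<.25)
        print('  band',lo,t.sum())
    # top-down height map
    near=ok&(np.linalg.norm(X[...,:2]-np.median(p[:,:2],0),axis=-1)<.3)
    Q.append(np.c_[X[near],c['image'][near]])
np.save('q.npy',np.vstack(Q))
E
python3 m.py
```

```text
scene bench z 0.0003144755434294398
grip 78 [ 0.58246571 -0.17885467  0.10102083] [ 0.87966782 -0.05126663  0.31558396] [ 0.87097457 -0.16691593  0.10641158]
   0.29000000000000004 [ 0.58962251 -0.05683909  0.31296482] 35
deck 1878 0.08564710672140752 ((621.7952270507812, -35.723731994628906), (171.7707977294922, 84.60799407958984), 87.63255310058594)
  band 0.112 0
  band 0.14 0
side bench z 0.0005975478887833828
grip 553 [ 0.57707639 -0.17913751  0.10013088] [ 0.879306   -0.05315505  0.31565358] [ 0.58434741 -0.06210195  0.27015408]
   0.2 [ 0.58288142 -0.06336142  0.22682299] 33
   0.23 [ 0.5834885  -0.06294598  0.24548987] 143
   0.26 [ 0.58385204 -0.06184385  0.27543694] 172
   0.29000000000000004 [ 0.58413413 -0.06074552  0.30400772] 165
deck 6518 0.0852346864510659 ((549.1720581054688, 6.276580810546875), (251.8585968017578, 231.3009033203125), 88.2402572631836)
  band 0.112 1631
  band 0.14 457
```

```bash
cat > m2.py <<'E'
from m import L
from h import *
def run(yaw=-1.76,c0=(.5492,.0063)):
  a=np.deg2rad(yaw);Rz=np.array([[np.cos(a),np.sin(a)],[-np.sin(a),np.cos(a)]])
  for n in ['scene','side']:
    c=L(n);X=cloud(c);X=X[c['depth']>0]
    S=np.c_[(X[:,:2]-c0)@Rz.T,X[:,2]]*1000
    S=S[(abs(S[:,:2])<180).all(1)]
    d=S[abs(S[:,2]-85)<4]; pc=lambda q:np.round(np.percentile(q,[.5,2,50,98,99.5],axis=0).T,1).tolist()
    print(n,'deck',len(d),pc(d[:,:2]),cv2.minAreaRect(d[:,:2].astype(np.float32)))
    k=S[(abs(S[:,2]-119)<3)&(S[:,1]>0)]; print('rack top',len(k),pc(k),cv2.minAreaRect(k[:,:2].astype(np.float32)))
    f=S[(S[:,2]>95)&(S[:,2]<114)&(S[:,1]>25)&(S[:,1]<105)&(S[:,0]<0)]; 
    if len(f): print('front',len(f),pc(f))
    s=S[(S[:,2]>94)&(S[:,2]<107)&(S[:,1]>20)&(S[:,0]>88)]
    if len(s): print('stop',len(s),pc(s))
    g=S[(S[:,2]>225)]; print('grip',len(g),pc(g))
    v=S[(S[:,2]>140)&(S[:,2]<155)&(S[:,1]>20)]; print('vialtops',pc(v))
    b=S[(S[:,2]>100)&(S[:,1]>131)]; print('bottle',len(b), pc(b) if len(b) else '')
    t=S[(S[:,2]>8)&(S[:,2]<60)&(S[:,1]<-135)]; print('tray etc',len(t), pc(t) if len(t) else '')
run()
E
python3 m2.py | grep -v '^  '
```

```text
scene bench z 0.0003144755434294398
grip 78 [ 0.58246571 -0.17885467  0.10102083] [ 0.87966782 -0.05126663  0.31558396] [ 0.87097457 -0.16691593  0.10641158]
deck 1878 0.08564710672140752 ((621.7952270507812, -35.723731994628906), (171.7707977294922, 84.60799407958984), 87.63255310058594)
side bench z 0.0005975478887833828
grip 553 [ 0.57707639 -0.17913751  0.10013088] [ 0.879306   -0.05315505  0.31565358] [ 0.58434741 -0.06210195  0.27015408]
deck 6518 0.0852346864510659 ((549.1720581054688, 6.276580810546875), (251.8585968017578, 231.3009033203125), 88.2402572631836)
scene deck 5699 [[-114.3, -112.1, -14.3, 113.5, 114.5], [-124.1, -123.2, -47.4, 110.5, 175.2]] ((-0.21002960205078125, 27.0467529296875), (305.68505859375, 232.16786193847656), 89.85072326660156)
rack top 743 [[-46.9, -42.8, 26.9, 62.7, 63.4], [20.2, 21.2, 49.2, 109.9, 112.4], [116.1, 116.3, 119.1, 121.3, 121.7]] ((7.022224426269531, 99.24880981445312), (113.76325225830078, 161.33140563964844), 1.1872742176055908)
front 7 [[-41.6, -41.5, -3.3, -0.7, -0.6], [64.6, 64.8, 103.4, 104.0, 104.0], [104.8, 105.1, 111.6, 113.0,
[... 1006 characters left out ...]
1577)
front 72 [[-48.4, -48.4, -47.1, -46.6, -16.6], [25.8, 26.1, 58.7, 104.2, 104.7], [95.5, 96.0, 105.2, 113.7, 113.9]]
stop 84 [[93.8, 94.0, 97.2, 104.1, 104.6], [20.6, 20.6, 37.7, 105.0, 106.3], [94.6, 94.9, 104.7, 106.8, 107.0]]
grip 620 [[29.4, 29.5, 37.1, 47.4, 48.0], [-70.4, -69.8, -66.8, -60.1, -58.4], [225.4, 226.8, 273.8, 313.8, 315.0]]
vialtops [[-37.5, -36.8, 4.7, 50.3, 51.1], [58.0, 58.4, 71.4, 101.5, 105.0], [140.1, 140.3, 146.7, 149.3, 149.7]]
bottle 3 [[-54.6, -54.6, -54.6, -52.4, -52.3], [178.4, 178.4, 179.0, 179.1, 179.1], [108.6, 108.7, 110.9, 114.0, 114.1]]
tray etc 545 [[3.2, 4.0, 50.5, 93.7, 94.5], [-179.1, -178.1, -158.4, -151.8, -150.8], [8.3, 8.7, 20.5, 29.8, 30.5]]
```

step_arm --increments '[{"tx": 17,"ty": -43,"tz": 2,"az": 1.6,"claw": -1},{"tx": 17,"ty": -43,"tz": 2,"az": 1.6,"claw": -1},{"tx": 17,"ty": -43,"tz": 2,"az": 1.6,"claw": -1},{"tx": 17,"ty": -43,"tz": 2,"az": 1.6,"claw": -1},{"tx": 17,"ty": -43,"tz": 2,"az": 1.6,"claw": -1},{"tx": 17,"ty": -43,"az": 1.6,"claw": -1},{"tx": 17,"ty": -43,"az": 1.6,"claw": -1},{"tx": 17,"ty": -43,"az": 1.6,"claw": -1},{"tx": 17,"ty": -43,"az": 1.6,"claw": -1},{"tx": 17,"ty": -43,"az": 1.6,"claw": -1},{"tx": 17,"ty": -43,"az": 1.5,"claw": -1},{"tx": 17,"ty": -43,"az": 1.5,"claw": -1}]'

```text
$.increments[0]: bad value
```

step_arm --increments '[{"tx": 17,"ty": -43,"tz": 2,"ax": 0,"ay": 0,"az": 1.6,"claw": -1}]'

```text
time_s: 0.2
tcp_pos: [0.2547, 0.5904, 0.2067]
eef_rot: [179.9, -0.0, -19.0]
contact_force: [0.3, -0.4, -0.0]
gripper_width: 0.084
```

step_arm --increments '[{"tx": 17,"ty": -43,"tz": 2,"ax": 0,"ay": 0,"az": 1.6,"claw": -1},{"tx": 17,"ty": -43,"tz": 2,"ax": 0,"ay": 0,"az": 1.6,"claw": -1},{"tx": 17,"ty": -43,"tz": 2,"ax": 0,"ay": 0,"az": 1.6,"claw": -1},{"tx": 17,"ty": -43,"tz": 2,"ax": 0,"ay": 0,"az": 1.6,"claw": -1},{"tx": 17,"ty": -43,"tz": 0,"ax": 0,"ay": 0,"az": 1.6,"claw": -1},{"tx": 17,"ty": -43,"tz": 0,"ax": 0,"ay": 0,"az": 1.6,"claw": -1},{"tx": 17,"ty": -43,"tz": 0,"ax": 0,"ay": 0,"az": 1.6,"claw": -1},{"tx": 17,"ty": -43,"tz": 0,"ax": 0,"ay": 0,"az": 1.6,"claw": -1},{"tx": 17,"ty": -43,"tz": 0,"ax": 0,"ay": 0,"az": 1.6,"claw": -1},{"tx": 17,"ty": -43,"tz": 0,"ax": 0,"ay": 0,"az": 1.5,"claw": -1},{"tx": 17,"ty": -43,"tz": 0,"ax": 0,"ay": 0,"az": 1.5,"claw": -1},{"tx": 0,"ty": -42,"tz": 0,"ax": 0,"ay": 0,"az": 0,"claw": -1}]'

```text
time_s: 1.4
tcp_pos: [0.4438, 0.0714, 0.2169]
eef_rot: [180.0, 0.0, -1.7]
contact_force: [0.1, -1.1, 0.0]
gripper_width: 0.0
```

step_arm --increments '[{"tx": 0,"ty": 1,"tz": -30,"ax": 0,"ay": -5,"az": 0,"claw": -1},{"tx": 0,"ty": 0,"tz": -30,"ax": 0,"ay": -5,"az": 0,"claw": -1},{"tx": 0,"ty": 0,"tz": -25,"ax": 0,"ay": -5,"az": 0,"claw": -1},{"tx": 5,"ty": 0,"tz": -16,"ax": 0,"ay": 0,"az": 0,"claw": -1},{"tx": 15,"ty": 0,"tz": 0,"ax": 0,"ay": 0,"az": 0,"claw": -1},{"tx": 10,"ty": 0,"tz": 0,"ax": 0,"ay": 0,"az": 0,"claw": -1},{"tx": 0,"ty": 0,"tz": 0,"ax": 0,"ay": 0,"az": 0,"claw": -1}]'

```text
time_s: 2.1
tcp_pos: [0.4743, 0.0748, 0.1165]
eef_rot: [-179.5, -15.0, -1.8]
contact_force: [-0.4, -0.0, 0.3]
gripper_width: 0.0005
```

Run:
```python
from h import *
c=cap('side');i=c['image'][180:360,200:420];cv2.imwrite('pics/b.png',cv2.resize(i,None,fx=3,fy=3))
```

```text
(no output)
```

View pics/b.png

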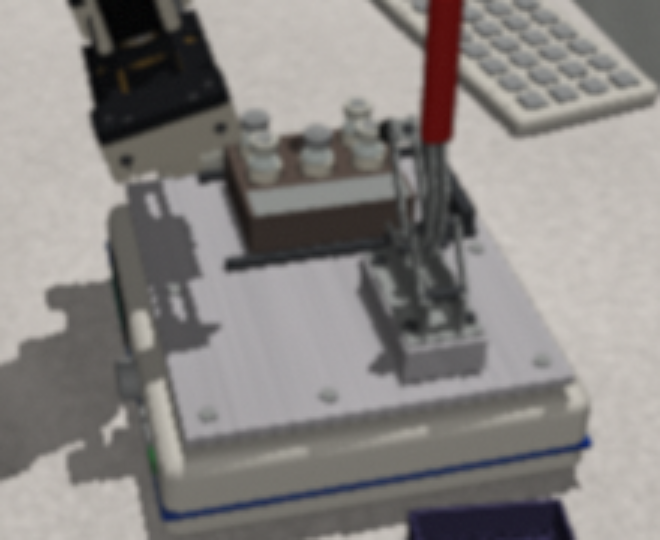

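The tool crop shows the gripper body at (165,110) leaning back and clear of the vials. The fingers are in front of the rack face at (235,190). Next I push slowly.

step_arm --increments '[{"tx": 6,"ty": -0.2,"tz": 0,"ax": 0,"ay": 0,"az": 0,"claw": -1},{"tx": 4,"ty": -0.1,"tz": 0,"ax": 0,"ay": 0,"az": 0,"claw": -1},{"tx": 4,"ty": -0.1,"tz": 0,"ax": 0,"ay": 0,"az": 0,"claw": -1},{"tx": 4,"ty": -0.1,"tz": 0,"ax": 0,"ay": 0,"az": 0,"claw": -1},{"tx": 4,"ty": -0.1,"tz": 0,"ax": 0,"ay": 0,"az": 0,"claw": -1},{"tx": 4,"ty": -0.1,"tz": 0,"ax": 0,"ay": 0,"az": 0,"claw": -1}]'

```text
time_s: 2.75
tcp_pos: [0.4992, 0.0735, 0.1162]
eef_rot: [-179.5, -15.0, -1.8]
contact_force: [-1.2, -0.4, -0.1]
gripper_width: 0.0003
```

step_arm --increments '[{"tx": 3,"ty": -0.1,"tz": 0,"ax": 0,"ay": 0,"az": 0,"claw": -1},{"tx": 3,"ty": -0.1,"tz": 0,"ax": 0,"ay": 0,"az": 0,"claw": -1},{"tx": 3,"ty": -0.1,"tz": 0,"ax": 0,"ay": 0,"az": 0,"claw": -1},{"tx": 3,"ty": -0.1,"tz": 0,"ax": 0,"ay": 0,"az": 0,"claw": -1}]'

```text
time_s: 3.15
tcp_pos: [0.511, 0.0731, 0.1161]
eef_rot: [-179.5, -15.0, -1.8]
contact_force: [-4.2, -0.2, 3.9]
gripper_width: 0.0003
```

step_arm --increments '[{"tx": 3,"ty": -0.1,"tz": 0,"ax": 0,"ay": 0,"az": 0,"claw": -1},{"tx": 3,"ty": -0.1,"tz": 0,"ax": 0,"ay": 0,"az": 0,"claw": -1},{"tx": 2,"ty": -0.1,"tz": 0,"ax": 0,"ay": 0,"az": 0,"claw": -1}]'

```text
time_s: 3.45
tcp_pos: [0.5185, 0.0724, 0.116]
eef_rot: [-179.6, -14.9, -1.8]
contact_force: [-6.4, -0.0, 5.5]
gripper_width: 0.0004
```

```bash
cat > rack.py <<'E'
from h import *
a=np.deg2rad(-1.76);Rz=np.array([[np.cos(a),np.sin(a)],[-np.sin(a),np.cos(a)]]);c0=[.5492,.0063]
def S_(n):
    c=cap(n);X=cloud(c);k=c['depth']>0
    return np.dstack([(X[...,:2]-c0)@Rz.T,X[...,2:]])*1000*k[...,None],c
def front(n='side'):
    S,c=S_(n);S=S.reshape(-1,3)
    k=S[(S[:,2]>94)&(S[:,2]<118)&(S[:,1]>18)&(S[:,1]<50)&(S[:,0]>-60)&(S[:,0]<20)]
    t=S[(abs(S[:,2]-119)<3)&(S[:,1]>21)&(S[:,1]<45)]
    print('front x',np.percentile(t[:,0],[0.5,2,98,99.5]).round(1),len(t), 'side-face',np.percentile(k[:,0],[1,5]).round(1))
if __name__=='__main__':
    front('side');front('scene');s=r.get_state();print(s['tcp_pos'],s['contact_force'])
E
python3 rack.py
```

```text
front x [-40.6 -38.7  64.4  66.7] 409 side-face [-41.9 -41.1]
front x [-1002.6 -1000.1    69.     69.5] 339 side-face [-41.1 -39.3]
[0.51863871 0.07251628 0.11604234] [-5.20904817 -0.04195756  3.67805639]
```

step_arm --increments '[{"tx": 3,"ty": -0.1,"tz": 0,"ax": 0,"ay": 0,"az": 0,"claw": -1},{"tx": 3,"ty": -0.1,"tz": 0,"ax": 0,"ay": 0,"az": 0,"claw": -1},{"tx": 3,"ty": -0.1,"tz": 0,"ax": 0,"ay": 0,"az": 0,"claw": -1},{"tx": 3,"ty": -0.1,"tz": 0,"ax": 0,"ay": 0,"az": 0,"claw": -1},{"tx": 3,"ty": -0.1,"tz": 0,"ax": 0,"ay": 0,"az": 0,"claw": -1},{"tx": 3,"ty": -0.1,"tz": 0,"ax": 0,"ay": 0,"az": 0,"claw": -1}]'

```text
time_s: 4.15
tcp_pos: [0.5363, 0.0718, 0.116]
eef_rot: [-179.6, -14.9, -1.8]
contact_force: [-6.8, 0.9, 6.5]
gripper_width: 0.0002
```

step_arm --increments '[{"tx": 1.5,"ty": 0,"tz": 0,"ax": 0,"ay": 0,"az": 0,"claw": -1},{"tx": 1.5,"ty": -0.1,"tz": 0,"ax": 0,"ay": 0,"az": 0,"claw": -1}]'

```text
time_s: 4.35
tcp_pos: [0.5393, 0.0717, 0.116]
eef_rot: [-179.6, -14.9, -1.8]
contact_force: [-6.1, -0.2, 5.5]
gripper_width: 0.0005
```

```bash
python3 rack.py
```

```text
front x [-20.5 -19.6  67.2  88.5] 325 side-face [-21.3 -20.6]
front x [-1002.5  -998.3    88.1    89.3] 405 side-face [-21.6 -20.3]
[0.53947487 0.0717731  0.11601719] [-5.29898372  0.44321213  3.97572804]
```

step_arm --increments '[{"tx": 1.5,"ty": 0,"tz": 0,"ax": 0,"ay": 0,"az": 0,"claw": -1},{"tx": 1,"ty": -0.1,"tz": 0,"ax": 0,"ay": 0,"az": 0,"claw": -1},{"tx": 1,"ty": 0,"tz": 0,"ax": 0,"ay": 0,"az": 0,"claw": -1}]'

```text
time_s: 4.75
tcp_pos: [0.5428, 0.0716, 0.116]
eef_rot: [-179.6, -14.9, -1.8]
contact_force: [-6.8, 0.6, 6.3]
gripper_width: 0.0002
```

step_arm --increments '[{"tx": 1,"ty": 0,"tz": 0,"ax": 0,"ay": 0,"az": 0,"claw": -1}]'

```text
time_s: 4.85
tcp_pos: [0.5436, 0.0715, 0.116]
eef_rot: [-179.6, -14.9, -1.8]
contact_force: [-10.0, 0.6, 8.4]
gripper_width: 0.0003
```

step_arm --increments '[{"tx": 1,"ty": 0,"tz": 0,"ax": 0,"ay": 0,"az": 0,"claw": -1}]'

```text
time_s: 4.95
tcp_pos: [0.5441, 0.0713, 0.1159]
eef_rot: [-179.6, -14.9, -1.8]
contact_force: [-15.2, 1.4, 12.6]
gripper_width: 0.0006
```

step_arm --increments '[{"tx": 1,"ty": 0,"tz": 0,"ax": 0,"ay": 0,"az": 0,"claw": -1},{"tx": 0,"ty": 0,"tz": 0,"ax": 0,"ay": 0,"az": 0,"claw": -1}]'

```text
time_s: 5.15
tcp_pos: [0.5445, 0.071, 0.1159]
eef_rot: [-179.6, -14.8, -1.8]
contact_force: [-17.6, 1.8, 14.4]
gripper_width: 0.0003
```

step_arm --increments '[{"tx": -5,"ty": 0.1,"tz": 0,"ax": 0,"ay": 0,"az": 0,"claw": -1},{"tx": -15,"ty": 0.5,"tz": 0,"ax": 0,"ay": 0,"az": 0,"claw": -1},{"tx": -15,"ty": 0.5,"tz": 0,"ax": 0,"ay": 0,"az": 0,"claw": -1}]'

```text
time_s: 5.45
tcp_pos: [0.5112, 0.0732, 0.116]
eef_rot: [-179.5, -15.0, -1.8]
contact_force: [0.0, 0.0, 1.0]
gripper_width: 0.0005
```

```bash
python3 rack.py
python3 - <<'E'
from rack import *
for n in ('side','scene'):
    S,c=S_(n);S=S.reshape(-1,3)
    s=S[(abs(S[:,2]-104)<3)&(S[:,1]>20)&(S[:,1]<110)&(S[:,0]>85)];print('stop',np.percentile(s[:,0],[1,5,95,99]).round(1))
    for lo in (220,250,280):
        g=S[(S[:,2]>lo)&(S[:,2]<lo+30)&(abs(S[:,0]-40)<15)&(abs(S[:,1]+60)<30)];print(lo,np.percentile(g,[2,50,98],axis=0).T.round(1).tolist())
E
```

```text
front x [-16.4 -15.4  91.9  93.2] 317 side-face [-17.5 -16.4]
front x [-1001.2  -997.3    92.7    94.3] 406 side-face [-16.6 -15.6]
[0.51013464 0.07278942 0.11603504] [ 0.50999137 -0.33597614 -0.27451783]
stop [ 87.2  89.1 104.2 104.6]
220 [[29.9, 36.8, 47.6], [-70.0, -67.6, -61.5], [221.4, 235.6, 249.5]]
250 [[29.7, 37.2, 47.8], [-69.9, -67.0, -61.4], [250.7, 265.5, 279.2]]
280 [[29.5, 37.2, 47.3], [-68.6, -66.2, -60.0], [280.4, 295.1, 309.5]]
stop [ 90.4  93.1 104.7 105.6]
220 [[32.0, 43.9, 49.4], [-70.6, -67.6, -57.1], [222.1, 236.5, 249.6]]
250 [[32.2, 43.7, 49.5], [-69.5, -67.1, -56.5], [251.3, 265.5, 279.2]]
280 [[31.3, 43.7, 49.6], [-68.8, -66.1, -57.5], [281.3, 295.1, 309.4]]
```

step_arm --increments '[{"tx": 0,"ty": 0,"tz": 40,"ax": 0,"ay": 5,"az": 0,"claw": -1},{"tx": 0,"ty": 0,"tz": 45,"ax": 0,"ay": 5,"az": 0,"claw": -1},{"tx": 0,"ty": 0,"tz": 45,"ax": 0,"ay": 5,"az": 0,"claw": -1},{"tx": 0,"ty": 0,"tz": 45,"ax": 0,"ay": 0,"az": -8,"claw": -1},{"tx": 0,"ty": 0,"tz": 15,"ax": 0,"ay": 0,"az": -8,"claw": -1},{"tx": 0,"ty": 0,"tz": 0,"ax": 0,"ay": 0,"az": -8,"claw": -1},{"tx": 0,"ty": 0,"tz": 0,"ax": 0,"ay": 0,"az": -8,"claw": -1},{"tx": 0,"ty": 0,"tz": 0,"ax": 0,"ay": 0,"az": -8,"claw": -1},{"tx": 10,"ty": 0,"tz": 0,"ax": 0,"ay": 0,"az": -8,"claw": -1},{"tx": 10,"ty": 0,"tz": 0,"ax": 0,"ay": 0,"az": -8,"claw": -1},{"tx": 10,"ty": 0,"tz": 0,"ax": 0,"ay": 0,"az": -8,"claw": -1},{"tx": 10,"ty": 0,"tz": 0,"ax": 0,"ay": 0,"az": -8,"claw": -1}]'

```text
time_s: 6.85
tcp_pos: [0.5535, 0.0723, 0.3017]
eef_rot: [179.9, -0.6, -74.1]
contact_force: [-0.1, -1.1, -0.5]
gripper_width: 0.0003
```

step_arm --increments '[{"tx": 10,"ty": -20,"tz": 0,"ax": 0,"ay": 0,"az": -8,"claw": -1},{"tx": 10,"ty": -20,"tz": 0,"ax": 0,"ay": 0,"az": -8,"claw": -1},{"tx": 10,"ty": -25,"tz": 0,"ax": 0,"ay": 0,"az": -2,"claw": -1},{"tx": 7,"ty": -25,"tz": 0,"ax": 0,"ay": 0,"az": 0,"claw": -1},{"tx": 0,"ty": 0,"tz": 0,"ax": 0,"ay": 0,"az": 0,"claw": -1}]'

```text
time_s: 7.35
tcp_pos: [0.5906, -0.0202, 0.3011]
eef_rot: [179.8, -0.6, -92.0]
contact_force: [-0.5, -0.1, -0.1]
gripper_width: 0.0004
```

step_arm --increments '[{"tx": -2,"ty": -10,"tz": -5,"ax": 0,"ay": 0,"az": 0,"claw": -1},{"tx": -0.5,"ty": -8,"tz": -5,"ax": 0,"ay": 0,"az": 0,"claw": -1},{"tx": 0,"ty": -4,"tz": 0,"ax": 0,"ay": 0,"az": 0,"claw": -1},{"tx": 0,"ty": -4,"tz": 0,"ax": 0,"ay": 0,"az": 0,"claw": -1},{"tx": 0,"ty": -4,"tz": 0,"ax": 0,"ay": 0,"az": 0,"claw": -1},{"tx": -0.5,"ty": -4,"tz": 0,"ax": 0,"ay": 0,"az": 0,"claw": -1},{"tx": -0.5,"ty": -4,"tz": 0,"ax": 0,"ay": 0,"az": 0,"claw": -1}]'

```text
time_s: 8.05
tcp_pos: [0.5859, -0.0559, 0.2922]
eef_rot: [179.9, -0.6, -91.8]
contact_force: [0.9, 0.0, 0.8]
gripper_width: 0.0005
```

```bash
cat > lev.py <<'E'
from rack import *
def lev(n,f=None):
    S,c=S_(n); h=cv2.cvtColor(c['image'],cv2.COLOR_BGR2HSV)
    m=((h[...,0]<8)|(h[...,0]>172))&(h[...,1]>130)&(abs(S[...,0]-40)<14)&(S[...,1]<-30)&(S[...,1]>-260)&(S[...,2]>110)
    p=S[m]
    if f: cv2.imwrite('pics/'+f,cv2.resize(c['image'][120:400,160:440],None,fx=2,fy=2))
    if len(p)<30: print(n,'few',len(p));return
    x=p[:,1:]; mu=x.mean(0); d=np.linalg.svd(x-mu,full_matrices=False)[2][0]; d*=np.sign(d[1]-d[0]); t=(x-mu)@d; nrm=np.array([d[1],-d[0]])
    q=(x-mu)@nrm
    e=mu+d*np.percentile(t,99.5); s=mu+d*np.percentile(t,.5)
    print(n,len(p),'tilt',np.degrees(np.arctan2(-d[0],d[1])).round(1),'root',s.round(1),'end',e.round(1),'thick',np.percentile(q,[2,98]).round(1))
if __name__=='__main__':
    import sys
    lev('side',*sys.argv[1:]);lev('scene')
    s=r.get_state();q=Rz@(s['tcp_pos'][:2]-c0)*1000;print('tcp shaker',q.round(1),'tip z',(s['tcp_pos'][2]*1000-19).round(1),s['contact_force'].round(1),s['time_s'])
E
python3 lev.py
```

```text
side 498 tilt 4.3 root [-77.4 225.9] end [-84.2 315.9] thick [-3.   5.7]
scene 88 tilt 4.1 root [-76.7 226.8] end [-83.  314.5] thick [-3.3  5. ]
tcp shaker [ 38.4 -61.3] tip z 273.1 [ 0.1  0.5 -0. ] 8.15
```

step_arm --increments '[{"tx": 0.5,"ty": -7,"tz": -0.5,"ax": 0,"ay": 0,"az": 0,"claw": -1},{"tx": 0,"ty": -7,"tz": -1,"ax": 0,"ay": 0,"az": 0,"claw": -1},{"tx": 0,"ty": -7,"tz": -1,"ax": 0,"ay": 0,"az": 0,"claw": -1},{"tx": 0,"ty": -7,"tz": -2,"ax": 0,"ay": 0,"az": 0,"claw": -1},{"tx": 0,"ty": -7,"tz": -2,"ax": 0,"ay": 0,"az": 0,"claw": -1},{"tx": 0,"ty": -7,"tz": -2,"ax": 0,"ay": 0,"az": 0,"claw": -1}]'

```text
time_s: 8.75
tcp_pos: [0.5861, -0.0985, 0.2831]
eef_rot: [179.9, -0.6, -91.8]
contact_force: [0.0, 0.9, 0.0]
gripper_width: 0.0008
```

```bash
python3 lev.py
```

```text
side 432 tilt 20.6 root [-95.5 223.3] end [-127.   307.1] thick [-3.6  6.9]
scene 48 tilt 22.7 root [-93.6 223.8] end [-128.3  306.6] thick [-2.8  2.8]
tcp shaker [  40.  -103.8] tip z 263.9 [ 0.2 -0.4 -0.6] 8.85
```

step_arm --increments '[{"tx": -0.2,"ty": -7,"tz": -2.5,"ax": 0,"ay": 0,"az": 0,"claw": -1},{"tx": -0.2,"ty": -7,"tz": -3,"ax": 0,"ay": 0,"az": 0,"claw": -1},{"tx": -0.2,"ty": -7,"tz": -3.5,"ax": 0,"ay": 0,"az": 0,"claw": -1},{"tx": -0.2,"ty": -7,"tz": -4,"ax": 0,"ay": 0,"az": 0,"claw": -1},{"tx": -0.2,"ty": -6,"tz": -4,"ax": 0,"ay": 0,"az": 0,"claw": -1}]'

```text
time_s: 9.35
tcp_pos: [0.5851, -0.1324, 0.2659]
eef_rot: [179.9, -0.6, -91.8]
contact_force: [-0.2, -0.3, 0.5]
gripper_width: 0.0006
```

```bash
python3 lev.py
```

```text
side 292 tilt 37.1 root [-108.2  215.4] end [-160.8  284.9] thick [-4.5  7. ]
scene 133 tilt 41.8 root [-101.3  213.1] end [-163.2  282.3] thick [-4.6  5.4]
tcp shaker [  39.8 -137.7] tip z 246.5 [ 1.1 -0.3 -0.2] 9.45
```

step_arm --increments '[{"tx": -0.2,"ty": -7,"tz": -5,"ax": 0,"ay": 0,"az": 0,"claw": -1},{"tx": -0.2,"ty": -6,"tz": -5.5,"ax": 0,"ay": 0,"az": 0,"claw": -1},{"tx": -0.2,"ty": -6,"tz": -6.5,"ax": 0,"ay": 0,"az": 0,"claw": -1},{"tx": -0.2,"ty": -6,"tz": -7,"ax": 0,"ay": 0,"az": 0,"claw": -1}]'

```text
time_s: 9.85
tcp_pos: [0.5844, -0.1573, 0.2417]
eef_rot: [179.9, -0.6, -91.8]
contact_force: [0.6, -0.6, 0.3]
gripper_width: 0.0003
```

```bash
python3 lev.py c.png
```

```text
side 260 tilt 63.5 root [-110.5  196.4] end [-191.6  236.9] thick [-5.5  4. ]
scene 323 tilt 63.4 root [-107.7  194.7] end [-190.6  236.2] thick [-5.4  3.9]
tcp shaker [  39.5 -162.6] tip z 221.8 [-0.   0.6 -0.1] 9.95
```

View pics/c.png

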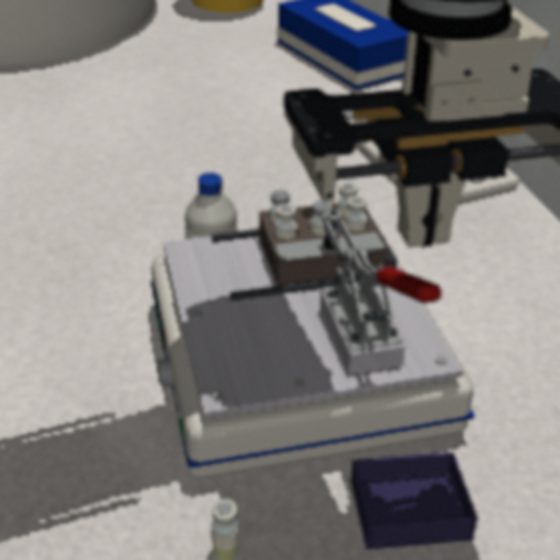

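The image shows the fingers at (425,215) behind and above the red grip at (410,285), with the lever about 63° over. I continue downwards.

step_arm --increments '[{"tx": -0.1,"ty": -3,"tz": -6,"ax": 0,"ay": 0,"az": 0,"claw": -1},{"tx": -0.1,"ty": -3,"tz": -6,"ax": 0,"ay": 0,"az": 0,"claw": -1},{"tx": -0.1,"ty": -2,"tz": -6,"ax": 0,"ay": 0,"az": 0,"claw": -1},{"tx": -0.1,"ty": -2,"tz": -6,"ax": 0,"ay": 0,"az": 0,"claw": -1}]'

```text
time_s: 10.35
tcp_pos: [0.584, -0.1668, 0.2178]
eef_rot: [179.9, -0.6, -91.8]
contact_force: [-0.7, 0.2, 0.0]
gripper_width: 0.0004
```

```bash
python3 lev.py; python3 rack.py
```

```text
side 245 tilt 63.5 root [-110.5  196.1] end [-191.4  236.5] thick [-5.4  4.9]
scene 251 tilt 64.5 root [-117.6  199.7] end [-191.   234.7] thick [-5.7  4.5]
tcp shaker [  39.6 -172. ] tip z 198.3 [-0.4 -0.8 -0.4] 10.45
front x [-16.2 -15.1  91.7  93.6] 350 side-face [-17.1 -16.4]
front x [-1004.1 -1000.9    92.7    93.9] 292 side-face [-3.8 -1.8]
[ 0.58401584 -0.16681435  0.21828698] [ 0.58095217  0.21038342 -0.00102173]
```

Run:
```python
from h import *
s=r.get_state()
tip=s['tcp_pos']-[0,0,.019]
ims=[]
for n in ('side','scene'):
    c=cap(n); uv=proj(c,[tip,s['tcp_pos']]); print(n,uv.round(1))
    im=c['image'].copy()
    u,v=uv[0].astype(int); y0,x0=max(v-90,0),max(u-100,0)
    ims.append(cv2.resize(im[y0:y0+200,x0:x0+200],(400,400),interpolation=cv2.INTER_CUBIC)); print(x0,y0)
cv2.imwrite('pics/d.png',np.hstack(ims))
```

```text
side [[368.4 277.6]
 [369.7 267.5]]
268 187
scene [[222.2 275.4]
 [221.5 266.8]]
122 185
```

View pics/d.png

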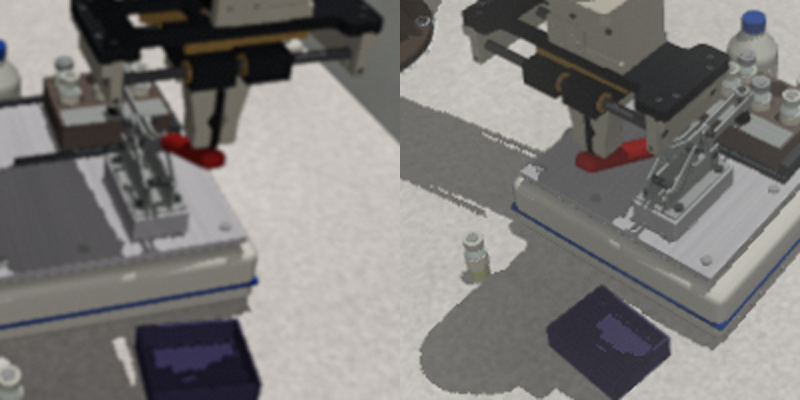

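Run:
```python
from lev import *
print('overhang',r.finger_overhang)
lev('scene')
for n in ('side','scene'):
    S,c=S_(n); h=cv2.cvtColor(c['image'],cv2.COLOR_BGR2HSV)
    m=(abs(S[...,0]-40)<28)&(S[...,1]<-145)&(S[...,1]>-200)&(S[...,2]>150)&(S[...,2]<262)&~((h[...,1]>130)&((h[...,0]<8)|(h[...,0]>172)))
    p=S[m]
    for z in range(190,262,8):
        q=p[abs(p[:,2]-z)<4]
        if len(q): print(n,z,len(q),np.percentile(q,[3,50,97],axis=0).T[:2].round(0).tolist())
```

```text
overhang 0.019
scene 269 tilt 63.9 root [-116.   198.6] end [-190.8  235.2] thick [-5.8  4.4]
side 206 3 [[30.0, 32.0, 32.0], [-152.0, -149.0, -149.0]]
side 214 6 [[31.0, 32.0, 32.0], [-165.0, -160.0, -155.0]]
side 222 14 [[30.0, 32.0, 42.0], [-189.0, -175.0, -151.0]]
side 230 23 [[32.0, 37.0, 47.0], [-193.0, -191.0, -167.0]]
side 238 25 [[30.0, 43.0, 54.0], [-188.0, -182.0, -180.0]]
side 246 117 [[25.0, 36.0, 56.0], [-184.0, -182.0, -165.0]]
side 254 128 [[25.0, 36.0, 55.0], [-185.0, -182.0, -162.0]]
scene 206 6 [[47.0, 48.0, 49.0], [-155.0, -151.0, -147.0]]
scene 214 6 [[47.0, 48.0, 49.0], [-168.0, -163.0, -159.0]]
scene 222 7 [[41.0, 44.0, 49.0], [-183.0, -162.0, -152.0]]
scene 230 3 [[41.0, 46.0, 48.0], [-186.0, -177.0, -168.0]]
scene 238 21 [[31.0, 39.0, 56.0], [-189.0, -182.0, -172.0]]
scene 246 88 [[28.0, 54.0, 57.0], [-184.0, -182.0, -164.0]]
scene 254 95 [[28.0, 49.0, 57.0], [-184.0, -182.0, -164.0]]
```

Run:
```python
from lev import *
s=r.get_state();print(s['tcp_pos'],s['joints'].round(2))
w=cap('wrist','w.png'); print('wrist cam',-np.array(w['R']).T@w['t'],w['depth'][w['depth']>0].min())
for n in ('side','scene'):
    S,c=S_(n)
    p=S[(abs(S[...,0]-40)<150)&(S[...,1]<-90)&(S[...,1]>-260)&(S[...,2]>236)&(S[...,2]<420)]
    for z in range(240,420,12):
        q=p[abs(p[:,2]-z)<6]
        if len(q): print(n,z,len(q),np.percentile(q,[2,50,98],axis=0).T[:2].round(0).tolist())
```

```text
[ 0.58416147 -0.16670059  0.21866596] [  2.87  13.81  -7.54   0.61 -68.8   -4.9 ]
wrist cam [ 0.58165341 -0.24666802  0.39661678] 0.056841306
side 240 110 [[25.0, 39.0, 55.0], [-190.0, -183.0, -166.0]]
side 252 183 [[25.0, 36.0, 55.0], [-185.0, -183.0, -163.0]]
side 264 185 [[23.0, 38.0, 56.0], [-185.0, -182.0, -165.0]]
side 276 213 [[21.0, 36.0, 58.0], [-184.0, -182.0, -164.0]]
side 288 143 [[20.0, 41.0, 60.0], [-184.0, -183.0, -169.0]]
side 300 55 [[-47.0, 8.0, 122.0], [-210.0, -179.0, -140.0]]
side 312 736 [[-47.0, 33.0, 126.0], [-211.0, -206.0, -148.0]]
side 324 1402 [[-49.0, 35.0, 124.0], [-211.0, -203.0, -146.0]]
side 336 1088 [[-55.0, 19.0, 131.0], [-211.0, -196.0, -151.0]]
side 348 2488 [[-55.0, 20.0, 134.0], [-210.0, -190.0, -139.0]]
side 360 537 [[24.0, 47.0, 89.0], [-198.0, -194.0, -153.0]]
side 372 574 [[24.0, 45.0, 89.0], [-198.0, -193.0, -153.0]]
side 384 420 [[24.0, 43.0, 89.0], [-194.0, -192.0, -153.0]]
side 396 328 [[24.0, 48.0, 87.0], [-211.0, -209.0, -179.0]]
side 408 847 [[4.0, 43.0, 89.0], [-210.0, -202.0, -159.0]]
scene 240 85 [[27.0, 45.0, 57.0], [-189.0, -183.
[... 176 characters left out ...]
, -183.0, -168.0]]
scene 288 20 [[58.0, 61.0, 63.0], [-185.0, -183.0, -177.0]]
scene 300 73 [[-42.0, 75.0, 129.0], [-211.0, -175.0, -135.0]]
scene 312 664 [[-42.0, 74.0, 130.0], [-211.0, -200.0, -137.0]]
scene 324 1074 [[-42.0, 45.0, 135.0], [-211.0, -202.0, -143.0]]
scene 336 663 [[-49.0, 69.0, 138.0], [-211.0, -196.0, -141.0]]
scene 348 2215 [[-52.0, 94.0, 137.0], [-210.0, -184.0, -139.0]]
scene 360 434 [[27.0, 75.0, 92.0], [-198.0, -194.0, -152.0]]
scene 372 440 [[26.0, 74.0, 92.0], [-198.0, -193.0, -151.0]]
scene 384 210 [[50.0, 90.0, 92.0], [-195.0, -180.0, -150.0]]
scene 396 428 [[32.0, 90.0, 92.0], [-211.0, -190.0, -138.0]]
scene 408 1028 [[26.0, 74.0, 91.0], [-210.0, -192.0, -136.0]]
```

View pics/w.png

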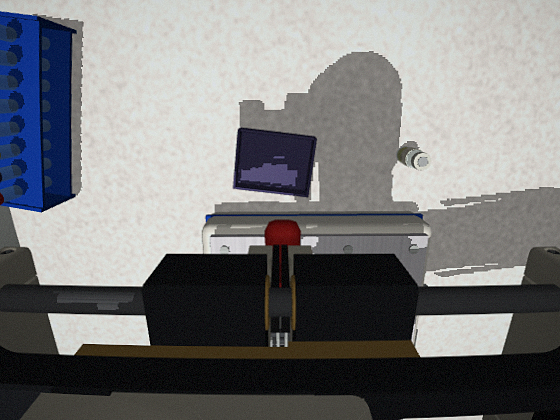

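The wrist view shows the red grip at (283,235), centred under the fingers. Depth puts the true fingertips about 36 mm above where the reported pose places them. The lever dropped freely to about 63°, so the fingers are only now reaching it. I continue down, guided by the camera.

step_arm --increments '[{"tx": 0,"ty": -1,"tz": -5,"ax": 0,"ay": 0,"az": 0,"claw": -1},{"tx": 0,"ty": -1,"tz": -5,"ax": 0,"ay": 0,"az": 0,"claw": -1},{"tx": 0,"ty": -1,"tz": -5,"ax": 0,"ay": 0,"az": 0,"claw": -1},{"tx": 0,"ty": -1,"tz": -5,"ax": 0,"ay": 0,"az": 0,"claw": -1}]'

```text
time_s: 11.35
tcp_pos: [0.5844, -0.1713, 0.1985]
eef_rot: [179.9, -0.6, -91.8]
contact_force: [-0.4, -2.1, 5.5]
gripper_width: 0.0006
```

```bash
python3 lev.py
```

```text
side 237 tilt 70.1 root [-107.6  186.4] end [-197.1  218.7] thick [-4.9  4.2]
scene 215 tilt 70.5 root [-127.2  192.5] end [-196.6  217.2] thick [-6.2  5.4]
tcp shaker [  40.3 -176.3] tip z 178.9 [ 0.7 -1.3  3.2] 11.45
```

Now it is pushing the lever with 3–5 N, at about 70°.

step_arm --increments '[{"tx": 0,"ty": -1,"tz": -5,"ax": 0,"ay": 0,"az": 0,"claw": -1},{"tx": 0,"ty": -1,"tz": -5,"ax": 0,"ay": 0,"az": 0,"claw": -1},{"tx": 0,"ty": -1,"tz": -5,"ax": 0,"ay": 0,"az": 0,"claw": -1},{"tx": 0,"ty": 0,"tz": -5,"ax": 0,"ay": 0,"az": 0,"claw": -1}]'

```text
time_s: 11.85
tcp_pos: [0.5844, -0.1743, 0.1788]
eef_rot: [179.9, -0.6, -91.8]
contact_force: [0.0, -2.5, 5.6]
gripper_width: 0.0006
```

step_arm --increments '[{"tx": 0,"ty": -1,"tz": -4,"ax": 0,"ay": 0,"az": 0,"claw": -1},{"tx": 0,"ty": 0,"tz": -4,"ax": 0,"ay": 0,"az": 0,"claw": -1}]'

```text
time_s: 12.05
tcp_pos: [0.5842, -0.175, 0.1703]
eef_rot: [179.9, -0.6, -91.8]
contact_force: [0.6, -2.1, 4.6]
gripper_width: 0.0001
```

```bash
python3 lev.py
```

```text
side 262 tilt 79.5 root [-110.   172.9] end [-203.3  190.2] thick [-5.8  3.8]
scene 151 tilt 79.3 root [-141.3  177.3] end [-204.   189.1] thick [-6.6  4.4]
tcp shaker [  40.1 -179.8] tip z 150.6 [ 0.6 -0.5  1.7] 12.15
```

step_arm --increments '[{"tx": 0,"ty": 0,"tz": -4,"ax": 0,"ay": 0,"az": 0,"claw": -1},{"tx": 0,"ty": 0,"tz": -4,"ax": 0,"ay": 0,"az": 0,"claw": -1}]'

```text
time_s: 12.35
tcp_pos: [0.5839, -0.1746, 0.162]
eef_rot: [179.9, -0.6, -91.8]
contact_force: [0.4, -0.9, 3.0]
gripper_width: 0.0007
```

step_arm --increments '[{"tx": 0,"ty": 0,"tz": -4,"ax": 0,"ay": 0,"az": 0,"claw": -1},{"tx": 0,"ty": 0,"tz": -4,"ax": 0,"ay": 0,"az": 0,"claw": -1}]'

```text
time_s: 12.55
tcp_pos: [0.5835, -0.1744, 0.1534]
eef_rot: [179.8, -0.5, -91.8]
contact_force: [-0.5, -0.9, -0.2]
gripper_width: 0.0004
```

```bash
python3 lev.py
```

```text
side 267 tilt 85.5 root [-109.   163.8] end [-205.   171.4] thick [-7.5  3.2]
scene 264 tilt 90.2 root [-140.5  157.1] end [-205.   156.9] thick [-5.5  3.7]
tcp shaker [  39.5 -179.6] tip z 134.1 [0.5 0.4 0.1] 12.65
```

step_arm --increments '[{"tx": 0,"ty": 0,"tz": 0,"ax": 0,"ay": 0,"az": 0,"claw": -1},{"tx": 0,"ty": 0,"tz": 10,"ax": 0,"ay": 0,"az": 0,"claw": -1},{"tx": 0,"ty": 0,"tz": 40,"ax": 0,"ay": 0,"az": 0,"claw": -1},{"tx": 0,"ty": 0,"tz": 45,"ax": 0,"ay": 0,"az": 0,"claw": -1},{"tx": 0,"ty": 0,"tz": 45,"ax": 0,"ay": 0,"az": 0,"claw": -1},{"tx": 0,"ty": 0,"tz": 40,"ax": 0,"ay": 0,"az": 0,"claw": -1},{"tx": -30,"ty": 0,"tz": 20,"ax": 0,"ay": 0,"az": 0,"claw": -1},{"tx": -40,"ty": 0,"tz": 0,"ax": 0,"ay": 0,"az": 0,"claw": -1},{"tx": -40,"ty": 0,"tz": 0,"ax": 0,"ay": 0,"az": 0,"claw": -1},{"tx": 0,"ty": 0,"tz": 0,"ax": 0,"ay": 0,"az": 0,"claw": -1}]'

```text
time_s: 13.65
tcp_pos: [0.4704, -0.175, 0.3573]
eef_rot: [-179.9, -0.6, -91.8]
contact_force: [1.5, 0.2, 0.2]
gripper_width: 0.0004
```

```bash
python3 lev.py; python3 rack.py
python3 - <<'E'
from lev import *
ims=[]
for n,(x,y) in (('side',(220,180)),('scene',(160,170))):
    S,c=S_(n); ims.append(cv2.resize(c['image'][y:y+200,x:x+200],(400,400),interpolation=cv2.INTER_CUBIC))
    k=S[(abs(S[...,2]-104)<3)&(S[...,1]>25)&(S[...,1]<105)&(S[...,0]>85)]; print(n,np.percentile(k[:,0],[2,98]).round(1))
    v=S[(S[...,2]>135)&(S[...,2]<160)&(S[...,1]>50)&(S[...,1]<115)&(abs(S[...,0]-40)<60)]; print('vials z',np.percentile(v[:,2],[50,99]).round(1),'x',np.percentile(v[:,0],[1,99]).round(1))
cv2.imwrite('pics/e.png',np.hstack(ims))
E
```

```text
side 513 tilt 90.1 root [-104.3  157.8] end [-205.2  157.6] thick [-6.5  3.1]
scene 494 tilt 91.0 root [-113.1  158.4] end [-204.8  156.9] thick [-6.3  3.2]
tcp shaker [ -70.1 -183.4] tip z 337.3 [ 0.2 -0.3  0.6] 13.75
front x [-16.1 -15.3  91.6  92.9] 315 side-face [-17.3 -16.5]
front x [-1003.2  -997.3    92.9    94.2] 376 side-face [-17.  -16.4]
[ 0.47445883 -0.17472203  0.35494991] [-0.40171974  0.03464374 -0.32951149]
side [ 97.6 104.4]
vials z [146.5 149.7] x [-7.3 82.2]
scene [ 93.  105.1]
vials z [146.  149.5] x [-5.1 84. ]
```

View pics/e.png

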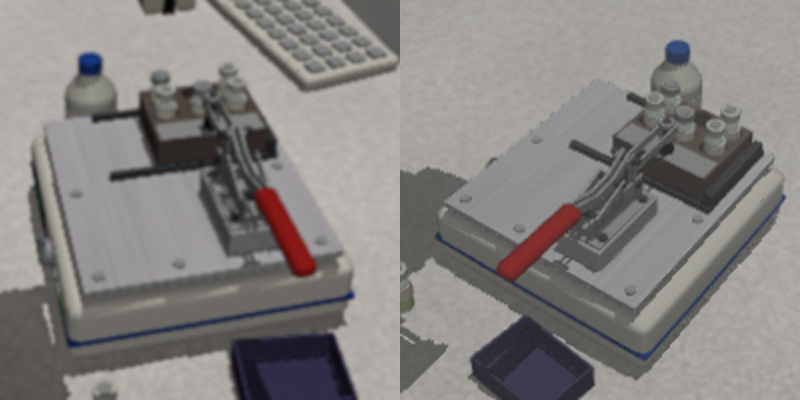

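The final image shows the red lever lying level (from (270,195) to (305,265) in the side crop) with the arm and foot down on the strip. The rack is against the stop and all five vials are upright.

```bash
python3 -c "
from plant import r
print(r.close_job())"
```

```text
the job is handed in; nothing more can be done
None
```

The rack is home against the end stop and the clamp is locked. I handed the job in at about 14 s of the 51 s allowed, with the arm clear of everything.

- **Rack:** I pushed it about 31 mm along the rails with the closed fingers. It slid at 5–7 N, and the force then rose to about 17 N as it met the stop. The camera puts its front face at x ≈ -15 to -16 mm in the shaker frame, against -15 mm nominal, and I could see no gap at the stop.
- **Clamp:** I pushed the lever over and down until it snapped, at 3–6 N, falling to zero past the dead point. After I backed away it stayed level at 90–91°, with its top about 73 mm above the deck (74 mm expected). The foot is down on the rack's steel strip.
- **Other items:** All five vials are upright at normal height. The bottle, tray and spare vial look unmoved in the pictures; I did not measure them again.

**Disagreement:** During the lever push, camera depth showed the fingertips about 35 mm higher than the reported tool position implied. I finished the lever push from the images. If the same offset applied earlier, the fingers probably pushed the front vials' upper parts rather than the rack's front face. The vials sit where they did relative to the rack, and I saw no effect on the result.

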